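# Spot the bracket blank and free it from the ratchet vice

### The arm

A 7-joint arm with a two-finger parallel gripper is mounted at the origin on the work surface. World frame = base frame: x ahead of the robot, y to its left, z up, the work surface at z = 0. Lengths are in m, angles in rad, forces in N, time in s.
With the tool pointing down it reaches from about 0.35 to 0.9 m from the base axis. Payload 8.1 kg.
Tool frame: the origin (TCP) lies midway between the tips of the shut fingers; the grasp point (between the pads) lies 19 mm behind it; z points along the fingers, y is the line along which they close (so a half turn about z gives the same grasp; the last joint's range is limited). The gripper opens to 92 mm and grips with 3 to 60 N. Pads are 19 mm wide; open, the fingers measure 130 mm over their backs; the gripper's body (75 mm by 190 mm) begins 47 mm behind the grasp point.
Start: joints at [1.134, 0.434, 0.025, 1.573, -0.012, 1.134, -0.075], TCP at [0.205, -0.591, 0.191] pointing down, gripper open.
Joint ranges: [-2.62, 2.62], [-0.44, 2.09], [-1.27, 1.32], [0.08, 2.57], [-1.32, 4.46], [0.12, 2], [-2.74, 2.74]. Speed limits (rad/s): [2.22, 2.22, 3.01, 3.01, 3.14, 3.14, 3.14].

### API

Orientations are given as a rotation vector (axis times angle).
In Python, from cell import arm gives the robot as it stands.
- The arm moves only by the tool arm_command, never from a script. Its arguments are lists of equal length, an entry for each row: "dp": the shift along the tool's x, y, z in units of 25 mm (1.0 is 25 mm), a list of three; "angular": the turn, a rotation vector about the tool's x, y, z in units of 0.15 rad (1.0 is 0.15 rad), a list of three; "claw": the opening, from 0 (shut) to 1 (fully open). In form: {"dp": [[x, y, z], ...], "angular": [[rx, ry, rz], ...], "claw": [claw, ...]}. A call has 1 to 10 rows; each row shifts and turns the commanded pose from where the row before left it, along the tool's axes as they then stand; what a row does not reach is not made up. A row lasts 1/10 s, in which the tool goes at most 50 mm and 8.59 degrees, less where a joint would pass 70% of its speed; a pose out of reach is approached as far as the arm can. A call with a number of a shift or a turn outside -1 to 1 is refused whole. A call with a gripper value outside its range is refused whole. The fingers move at their own pace and stop on an object; "force" is the grip in N (left out, the last holds). Time passes only in rows, so rows that do not move let the fingers close. It gives the time, the measured TCP pose, the force, the opening and the grip force at its end, in the units of the state.
- arm.observe(): the state, without advancing time (a new reading comes with each control period).
- arm.get_image(name): name is "scene" or "side" or "wrist"; returns a dict with "frame" (400x640x3 uint8, red, green, blue), "z_map" (400x640 float32, m along the optical axis (not along the pixel's ray), 0 where there is no reading), "K" (3x3 intrinsics, pixels), "k1" (the pictures are not rectified: a ray, as slopes to the right and down, at radius r is drawn at 1 + k1 r^2 times it, then the intrinsics apply), "R" (3x3) and "t" (3): a world point X has camera coordinates R X + t. Camera axes: x right, y down, z forward; pixel columns grow to the right and rows downward; lengths in m; the calibration is good to about 2 mm. A picture is of the moment at which its call begins.
- arm.sign_off(): hands the job in; it is judged then, once.
The state is a dict: "clock": time; "joints": joint angles; "dq": joint speeds; "joint_efforts": joint torques, N m; "position": TCP position; "ee_rot": TCP orientation; "force": force on the tool from outside, world axes, zero at the start; "ft_torque": the same for the moment, N m; "width": opening from 0.0 (shut) to 1.0 (fully open); "gripper_force": force on a finger pad.
Only numpy, scipy, OpenCV 4.12 (cv2) and the standard library are available. Lean on these libraries where they do the work, as an engineer would, in place of code of your own. Each camera call takes 0.05 s, during which the arm holds its last target. There are 200 camera calls.

### The job

The bracket blank in the ratchet vice needs a drill spot on its scribed cross. Take the automatic centre punch from its sloping rest, hold it upright with the tip on the cross, press it straight down until its spring snaps (there and nowhere else on the blank), and lay it back in the trough of its rest, tip at the foot. With the punch mark made, lift the pawl off the ratchet wheel until the jaw has sprung fully back, let the pawl down again, and leave the blank lying in the vice and everything else on the table where it is.

Things in the scene. Friction and masses are not known exactly. Their poses are not given: they have to be found in the camera images.
- vice: Low grey drill-press vice, fixed: bed 200 x 110 mm, 50 high, jaw tops at 64 mm. Origin under its centre; x along the jaw's travel, from sliding to fixed jaw (roughly away from the robot), y along the jaws, z up. Its -y side carries a 12-tooth ratchet wheel, 62 mm across, 12 thick, centre at (-30, -72, 36) mm. With hub and lugs the vice spans y = -94 to 75 mm.
- vice_jaw (a joint): Sliding jaw, in m: 0 = closed on the blank, grows as it backs off towards the vice's -x; 0.014 = fully back. A spring (16 to 10 N) pushes it back within 0.5 s once the pawl is off the wheel; the wheel turns with it, and a pawl let down too soon stops it again.
- pawl (a joint): Steel pawl of the ratchet wheel, in rad: 0 = seated, grows as its knob is lifted, to 0.5. A spring pulls it down (3 N at the knob, 4 N with the wheel's friction). Off the teeth at 0.1 rad; lift it 0.2 to 0.25. Pivot parallel to the vice's y at (25, -72, 66.5) mm in the vice's frame; the arm runs to the vice's -x over the wheel.
- pawl_knob (a point): Centre of the pawl's black ball knob, 22 mm across, on an 8 mm stem over the arm's free end: seated, at (-75, -72, 110) mm in the vice's frame. The arm below is 10 mm wide, its top at 78.5 mm. Lifted, it moves in an arc about the pivot (at 0.22 rad: 21 mm up, 12 mm to the vice's +x). Its axes turn with the pawl.
- blank: Loose aluminium bracket blank 50 x 110 x 18 mm (x, y, z), 0.27 kg, on the vice's bed between the jaws, axes as the vice's, up to 25 mm off the middle along the jaws. Origin at the centre of its underside, 50 mm above the table; top at 68 mm, 4 mm above the jaws. Its -y end has a 13 mm hole, the other end the scribed cross.
- cross (a point): Crossing point of the two scribed lines (34 mm long) on the top face of the blank, at (0, 25, 18) mm in the blank's frame, 68 mm above the table.
- punch: Loose automatic (spring-loaded) centre punch, steel, round, 160 mm long, 0.22 kg. Origin at its tip (nose extended), z along its axis from tip to cap. Nose 11 mm across up to 30 mm from the tip, body 18 mm across to 100 mm, knurled handle 24 mm across from 100 to 160 mm: hold it there. It starts in the trough of its rest, leaning 25 degrees.
- punch_nose (a joint): How far the nose is pushed into the punch, in m: 0 = extended, 0.010 = fully in. The hidden spring resists with 3 N at first, rising to 13 N at 4 mm; then it gives way: the resistance falls to 6 N at 10 mm, where the nose is solid. Snapped: more than 9 mm in. Lifted off, the nose springs out again.
- punch_tip (a point): The point of the punch's nose; moves with the nose. At the punch's origin when the nose is extended.
- rest: Fixed steel sloping rest of the punch: base plate 130 x 85 x 10 mm, origin under its centre, x roughly away from the robot. It carries the trough; about 125 mm high.
- trough: V-shaped aluminium trough of the rest, fixed. Origin on its foot plate, where the punch's tip stands, at (35, 0, 30) mm in the rest's frame. z is the axis of the punch lying in it: it leans 25 degrees from vertical to the rest's -x (towards the robot). The V opens along the trough's +x; its walls reach from 6 to 92 mm up the axis, the handle stands free above. A lip 14 mm in front of the tip is 8 mm high.
- rest_foot (a point): The trough's origin: where the tip of the punch belongs.
- slide_box: Bystander: black box of glass slides, 100 x 180 x 40 mm, origin under its centre.
- forceps: Bystander: steel forceps lying flat, 110 x 18 x 4 mm, origin under the middle, along its x.
- screwdriver: Bystander: screwdriver lying along its x, about 200 mm long, 26 mm high.
- t_key: Bystander: T-handled key of the vice, lying, 130 x 95 x 14 mm, origin under its shank.
- dropper: Bystander: amber dropper bottle, 36 mm across, 85 mm high, origin under its centre.
- jar: Bystander: glass specimen jar, 72 mm across, 65 mm high, origin under its centre.
- bracket: Bystander: finished aluminium angle bracket, 50 x 110 x 44 mm, origin under its base plate.
- square: Bystander: try square lying flat, stock 100 x 14 x 14 mm along its x, 130 mm blade, origin under the stock's middle.
Mind the look-alikes: they are no part of the job. What is shaped like the punch but pink is not meant.

How it is judged:
On the way, in this order (a step that is already met when the one before it is completed fails the run):
1. the centre punch, upright (within 8 degrees) and with its tip within 4 mm of the cross, is pressed on the blank until its spring has snapped (nose in by more than 9 mm) (value of joint punch_nose above 0.009 m and contact force between punch and blank above 0.5 N and horizontal distance between punch_tip and cross below 0.004 m and angle between punch's own z axis and vertical below 0.14 rad), for 0.04 s.
2. after that, the pawl is lifted and the jaw springs fully back (more than 12 mm) (value of joint vice_jaw above 0.012 m), for 0.1 s.
At the end, for the whole second after the job is handed in: The jaw stands more than 12 mm back, the pawl is down on the wheel again (below 0.2 rad), the punch lies at rest in the trough, released, with its tip within 12 mm of the foot and its axis within 0.12 rad of the trough's, and the blank lies still, within 12 mm of where it was (value of joint vice_jaw above 0.012 m and value of joint pawl below 0.2 rad and distance between punch and rest_foot below 0.012 m and angle between the z axis of punch and the z axis of trough, either way round below 0.12 rad and value of joint punch_nose below 0.003 m and distance of blank from where it was at the start of the episode below 0.012 m and linear speed of each of punch, blank below 0.02 m/s); the robot touches nothing.
It fails at once if the punch snaps on the blank more than 8 mm off the cross, or more than 12 degrees out of upright (value of joint punch_nose above 0.009 m and contact force between punch and blank above 0.5 N and (horizontal distance between punch_tip and cross above 0.008 m or angle between punch's own z axis and vertical above 0.21 rad)).
It fails at once if the blank is shifted by more than 15 mm (distance of blank from where it was at the start of the episode above 0.015 m).
It fails at once if a bystander on the table (slide box, forceps, screwdriver, T-key, dropper bottle, jar, finished bracket, try square) is moved by more than 30 mm (distance of any of slide_box, forceps, screwdriver, t_key, dropper, jar, bracket, square from where it was at the start of the episode above 0.03 m).
It also fails if it takes over 70 s, if anything falls off the work surface, if the arm or the gripper's body presses on something with over 40 N, if the wrist force passes 120 N, or if a joint passes its speed limit or range.

## Working session

There is one attempt and no reset: what is moved stays moved. The work goes in short steps, Python scripts to look and compute and a tool call to move; the robot and the scene stay as the last step left them, time stands still between calls to the robot, and variables do not carry over. Pictures are saved under pics/ and viewed, at most 10 in all, crops included, and the job is handed in when it is done.

Besides the shell and the picture viewer there is one more tool, called after ">>>" by a JSON object that holds its "op" and its "data", one argument or row to a line. arm_command: Moves the arm, as the interface text tells. Its arguments: {"type":"object","properties":{"dp":{"type":"array","items":{"type":"array","items":{"type":"number"}}},"angular":{"type":"array","items":{"type":"array","items":{"type":"number"}}},"claw":{"type":"array","items":{"type":"number"}},"force":{"type":"number"}},"required":["dp","angular","claw"]}

```bash
mkdir -p pics; cat > h.py <<'E'
import numpy as np, cv2, pickle
from cell import arm
from scipy.spatial.transform import Rotation as Ro
def grab(n,tag):
    d=arm.get_image(n); pickle.dump(d,open(f'{tag}.pkl','wb')); cv2.imwrite(f'pics/{tag}.png',d['frame'][:,:,::-1]); return d
def load(tag): return pickle.load(open(f'{tag}.pkl','rb'))
def ray(d,u,v):
    K=d['K'];xd=np.array([(u-K[0,2])/K[0,0],(v-K[1,2])/K[1,1]]);x=xd.copy()
    for _ in range(20): x=xd/(1+d['k1']*(x@x))
    return np.array([x[0],x[1],1])
def px(d,u,v,z=None):
    if z is None:
        p=d['z_map'][int(v)-1:int(v)+2,int(u)-1:int(u)+2]; z=np.median(p[p>0])
    return np.array(d['R']).T@(ray(d,u,v)*z-d['t'])
def onplane(d,u,v,h):
    R=np.array(d['R']);c=-R.T@d['t'];r=R.T@ray(d,u,v);return c+r*(h-c[2])/r[2]
def proj(d,X):
    c=np.array(d['R'])@X+d['t'];x=c[:2]/c[2];x=x*(1+d['k1']*(x@x));return d['K'][:2,:2]@x+d['K'][:2,2]
E
python3 - <<'E'
from h import *
a=[grab(n,n+'0')for n in('scene','side')]
for d in a: print(np.array(-np.array(d['R']).T@d['t']).round(3),d['K'][0,0])
cv2.imwrite('pics/both.png',np.vstack([cv2.resize(x['frame'][:,:,::-1],(480,300)) for x in a]))
print(arm.observe())
E
```

```text
[ 1.224 -0.636  0.894] 407.0578683873718
[-0.053  0.981  1.198] 463.57163006601183
{'clock': 0.1, 'joints': array([ 1.13443588,  0.43515396,  0.02497689,  1.57399979, -0.01159533,
        1.13400217, -0.07511168]), 'dq': array([-1.28761061e-03, -4.42894781e-04, -2.12082727e-04, -3.57792425e-03,
        1.56308384e-03, -9.23779519e-06, -2.01653238e-04]), 'joint_efforts': array([ 3.70534908e-03, -6.69131184e+01,  9.88331437e-01, -3.15146828e+01,
       -6.04687748e-02,  3.74237169e-02,  5.72162298e-05]), 'position': array([ 0.20452471, -0.59005104,  0.19042557]), 'ee_rot': array([-3.09661939e+00, -5.21485087e-01,  5.76824260e-04]), 'force': array([ 0.51089885, -0.85729844,  0.96166125]), 'ft_torque': array([ 0.0069881 , -0.00971849,  0.0125867 ]), 'gripper_force': 0.0, 'width': 1.0020701526095597}
```

View pics/scene0.png

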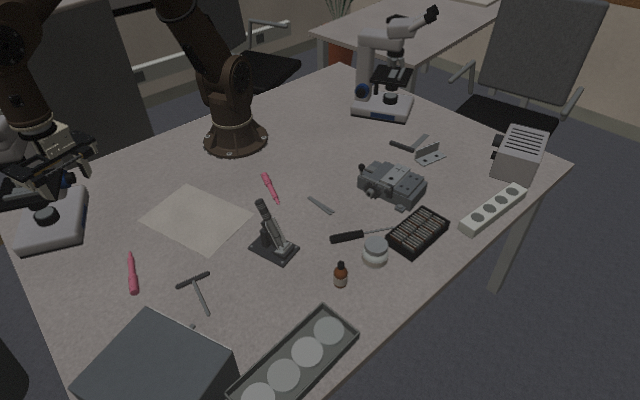

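View pics/side0.png

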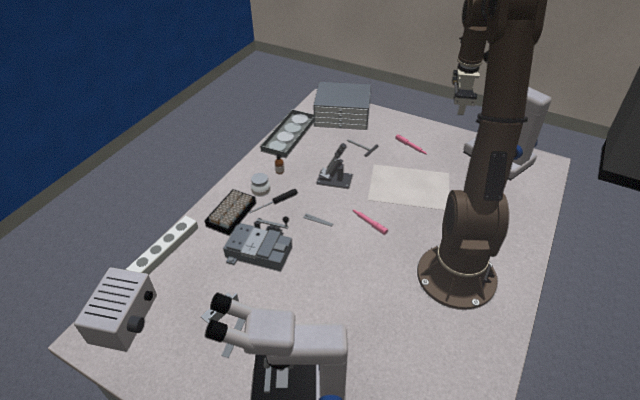

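The scene view shows the rest with the punch at about (270,235) and the vice at (392,185). The side view shows the rest at (335,168) and the vice at (258,245). I'll enlarge these areas.

```bash
python3 - <<'E'
from h import *
def c(t,u,v): return cv2.resize(load(t)['frame'][v:v+66,u:u+88,::-1],(400,300),interpolation=cv2.INTER_CUBIC)
m=np.vstack([np.hstack([c('scene0',232,198),c('scene0',348,152)]),np.hstack([c('side0',290,135),c('side0',214,210)])])
cv2.imwrite('pics/m1.png',m)
E
```

```text
(no output)
```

View pics/m1.png

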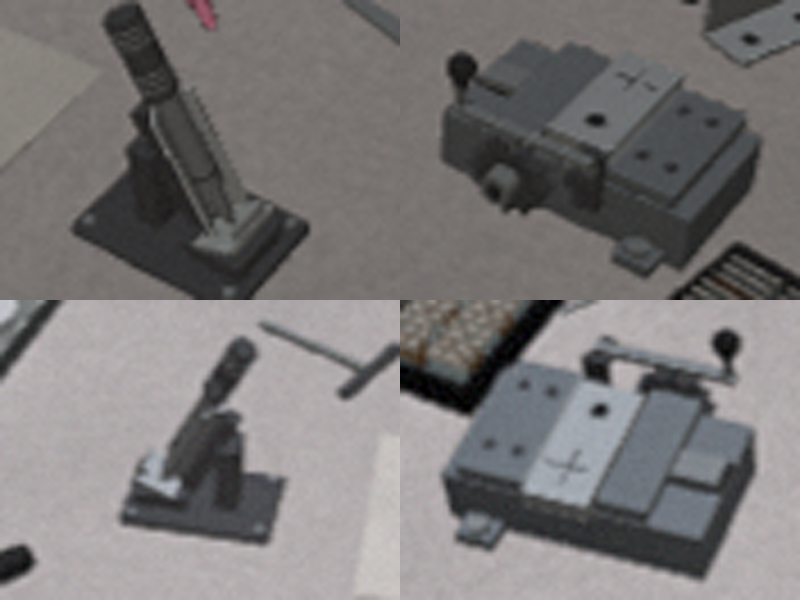

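The montage shows the cross at scene (399.9,169.2) and side (251.2,246.7), the hole at scene (391.3,178.4) and side (258,234.2), and the knob at scene (361.4,167) and side (285.9,219.9). The punch cap is at scene (259,201) and side (343,146).

```bash
python3 - <<'E'
from h import *
S=load('scene0');D=load('side0')
def tri(a,b):
    A=[];y=[]
    for d,(u,v) in((S,a),(D,b)):
        R=np.array(d['R']);c=-R.T@d['t'];r=R.T@ray(d,u,v);r/=np.linalg.norm(r);P=np.eye(3)-np.outer(r,r);A.append(P);y.append(P@c)
    x,res,_,_=np.linalg.lstsq(np.vstack(A),np.hstack(y),rcond=None);return x.round(4),(res**.5).round(4)
cr=[onplane(S,399.9,169.2,.068),onplane(D,251.2,246.7,.068)];ho=[onplane(S,391.3,178.4,.068),onplane(D,258,234.2,.068)]
for c,h in zip(cr,ho): print('cross',c.round(4),'hole',h.round(4),'dir h->c',np.degrees(np.arctan2(*(c-h)[1::-1])).round(1),np.linalg.norm(c-h).round(4))
print('cross tri',tri((399.9,169.2),(251.2,246.7)),'knob',tri((361.4,167),(285.9,219.9)))
print('cap',tri((259.3,200.8),(343.3,145.6)))
# base plate corners
for n,d,cs in(('s',S,[(75,222),(308,226),(235,290)]),('d',D,[(123,516),(285,478),(268,536)])):
    o=(232,198) if n=='s' else (290,135-66)
    for a,b in cs: print(n,onplane(d,o[0]+a/4.545,o[1]+b/4.545,.01).round(4))
for d,n in((S,'s'),(D,'d')):
    R=np.array(d['R'])
    v,u=np.mgrid[0:400,0:640]
    x=np.stack([(u-d['K'][0,2])/d['K'][0,0],(v-d['K'][1,2])/d['K'][1,1]],-1)
    q=x.copy()
    for _ in range(10): q=x/(1+d['k1']*(q**2).sum(-1,keepdims=True))
    z=d['z_map'];P=(np.dstack([q,np.ones_like(z)])*z[...,None]-d['t'])@R
    np.save(n+'P.npy',P)
    m=(z>0)&(np.hypot(P[...,0]-cr[0][0],P[...,1]-cr[0][1])<.16)&(P[...,2]>.066)&(P[...,2]<.072)
    print(n,m.sum())
E
```

```text
cross [0.6087 0.2501 0.068 ] hole [0.6208 0.1936 0.068 ] dir h->c 102.1 0.0578
cross [0.6025 0.2487 0.068 ] hole [0.613  0.1942 0.068 ] dir h->c 100.9 0.0556
cross tri (array([0.6056, 0.2495, 0.0667]), array([0.0041])) knob (array([0.5465, 0.1281, 0.1065]), array([0.0032]))
cap (array([ 0.5195, -0.2356,  0.1708]), array([0.0027]))
s [ 0.5045 -0.2826  0.01  ]
s [ 0.6064 -0.1763  0.01  ]
s [ 0.6157 -0.2416  0.01  ]
d [ 0.5945 -0.1734  0.01  ]
d [ 0.4946 -0.281   0.01  ]
d [ 0.4756 -0.2077  0.01  ]
s 378
d 370
```

>>> {"op": "arm_command", "data": {
  "dp": [
    [0,0,-1],
    [0,0,-1],
    [0,0,-1],
    [0,0,-1],
    [0.5,-0.3,-0.5],
    [1,-0.66,0],
    [1,-0.66,0],
    [1,-0.66,0],
    [1,-0.66,0],
    [1,-0.66,0]
  ],
  "angular": [
    [0,0,0],
    [0,0,0],
    [0,0,0],
    [0,0,0],
    [0,0,0],
    [0,0,0],
    [0,0,0],
    [0,0,0],
    [0,0,0],
    [0,0,0]
  ],
  "claw": [1,1,1,1,1,1,1,1,1,1]
}}

```text
clock: 1.1
position: [0.3063, -0.458, 0.3028]
ee_rot: [-3.096, -0.523, 0.001]
force: [0.0, -0.7, 0.3]
width: 1.001
gripper_force: 0.0
```

>>> {"op": "arm_command", "data": {
  "dp": [
    [1,-0.66,0],
    [1,-0.66,0],
    [1,-0.66,0],
    [1,-0.66,0],
    [1,-0.66,0],
    [1,-0.66,0],
    [1,-0.66,0],
    [0.5,-0.3,0],
    [0,0,0],
    [0,0,0]
  ],
  "angular": [
    [0,0,0],
    [0,0,0],
    [0,0,0],
    [0,0,0],
    [0,0,0],
    [0,0.97,0],
    [0,0.97,0],
    [0,0.97,0],
    [0,0,0],
    [0,0,0]
  ],
  "claw": [1,1,1,1,1,1,1,1,1,1]
}}

```text
clock: 2.1
position: [0.4402, -0.2828, 0.3102]
ee_rot: [-2.959, -0.496, -0.65]
force: [0.2, 0.9, 0.1]
width: 1.003
gripper_force: 0.0
```

```bash
python3 - <<'E'
from h import *
d=grab('wrist','w1');s=arm.observe();R=Ro.from_rotvec(s['ee_rot']).as_matrix()
print(s['clock'],s['position'],R.round(3))
c=-np.array(d['R']).T@d['t'];print('cam in tool',(R.T@(c-s['position'])).round(4),(R.T@np.array(d['R']).T).round(3),d['K'][0,0],d['k1'])
for z,p in(('foot',(.583,-.2175,.03)),('cap',(.5188,-.237,.175))): print(z,proj(d,np.array(p)))
E
```

```text
2.15 [ 0.44114816 -0.28280003  0.31056579] [[ 0.858  0.328  0.396]
 [ 0.297 -0.945  0.138]
 [ 0.42  -0.    -0.908]]
cam in tool [ 0.0679  0.0002 -0.1947] [[-0.001 -0.966 -0.258]
 [ 1.    -0.001 -0.001]
 [ 0.001 -0.258  0.966]] 282.33955528260617 -0.012331779052842622
foot [314.73461023 151.83711797]
cap [308.92260677 162.97891182]
```

View pics/w1.png

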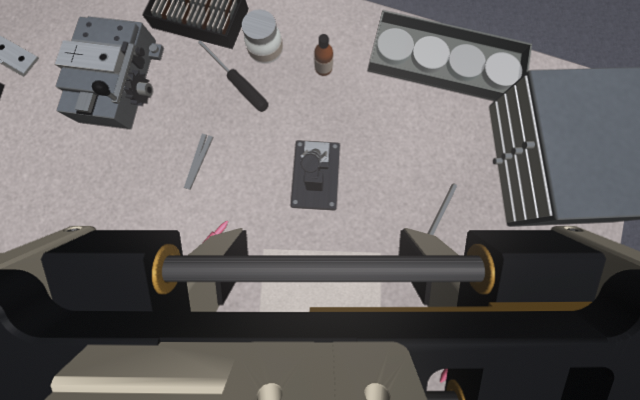

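The wrist view shows the rest with base corners at about (297,141), (340,143), (337,209) and (291,207), the cap near (310,160), and the cross near (74,53). I'll enlarge both.

```bash
python3 - <<'E'
from h import *
f=load('w1')['frame'][:,:,::-1]
a=cv2.resize(f[134:216,284:348],None,fx=6,fy=6,interpolation=cv2.INTER_CUBIC)
b=cv2.resize(f[10:133,52:172],(400,410),interpolation=cv2.INTER_CUBIC)
m=np.zeros((492,800,3),np.uint8);m[:,:384]=a;m[:410,390:790]=b;cv2.imwrite('pics/w1z.png',m)
E
```

```text
(no output)
```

View pics/w1z.png

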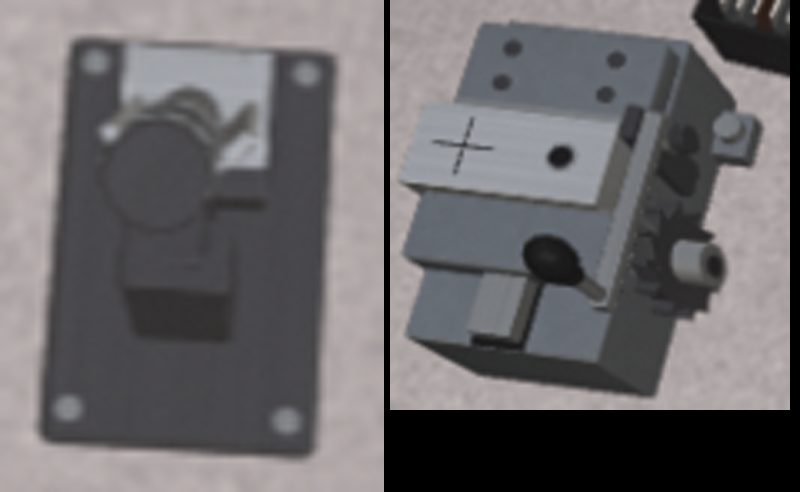

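The enlarged crops give base corners (72,40), (334,55), (313,456), (40,440) at ×6 and cap centre (160,175). The cross is at (73.9,54.1), the hole at (103.3,57.1) and the knob at (100.6,87.7).

```bash
python3 - <<'E'
from h import *
d=load('w1')
P=[onplane(d,284+(a+.5)/6-.5,134+(b+.5)/6-.5,.01) for a,b in((72,40),(334,55),(313,456),(40,440))]
P=np.array(P);c=P.mean(0);x=(P[0]+P[1]-P[2]-P[3])/2;yaw=np.arctan2(x[1],x[0]);y=(P[0]+P[3]-P[1]-P[2])/2
print('rest',c.round(4),np.degrees(yaw).round(2),np.degrees(np.arctan2(-y[0],y[1])),np.linalg.norm(x),np.linalg.norm(y))
ex=np.array([np.cos(yaw),np.sin(yaw),0]);foot=c*[1,1,0]+.035*ex+[0,0,.03]
ax=-np.sin(np.radians(25))*ex+[0,0,np.cos(np.radians(25))]
print('foot',foot.round(4),'axis',ax.round(4),'cap pred',(foot+.16*ax).round(4), 'cap obs',onplane(d,310.7,163.2,(foot+.16*ax)[2]).round(4))
cr=onplane(d,73.9,54.1,.068);h=onplane(d,103.3,57.1,.068);k=onplane(d,100.6,87.7,.110)
print('cross',cr,'hole',h,np.degrees(np.arctan2(*(cr-h)[1::-1])),np.linalg.norm(cr-h),'knob',k)
E
```

```text
rest [ 0.5491 -0.2298  0.01  ] 15.71 15.66192168416501 0.12772515896519623 0.0826435184375664
foot [ 0.5828 -0.2203  0.03  ] axis [-0.4068 -0.1145  0.9063] cap pred [ 0.5177 -0.2386  0.175 ] cap obs [ 0.5193 -0.2392  0.175 ]
cross [0.60355544 0.248289   0.068     ] hole [0.61510292 0.19424911 0.068     ] 102.06180449446924 0.055259883928862996 knob [0.54665868 0.12776959 0.11      ]
```

```bash
cat >> h.py <<'E'
YR=np.radians(15.7);FOOT=np.array([.583,-.2198,.03])
def frame(z,y):
    z=z/np.linalg.norm(z);y=y-z*(y@z);y/=np.linalg.norm(y);return np.c_[np.cross(y,z),y,z]
EX=np.array([np.cos(YR),np.sin(YR),0]);EY=np.array([-np.sin(YR),np.cos(YR),0])
AX=-np.sin(np.radians(25))*EX+[0,0,np.cos(np.radians(25))]
def go(p,R):
    "turn (tool units), then shift in the turned frame"
    s=arm.observe();R0=Ro.from_rotvec(s['ee_rot']).as_matrix()
    print('t',s['clock'],'turn',(Ro.from_matrix(R0.T@R).as_rotvec()/.15).round(2),'shift',(R.T@(p-s['position'])/.025).round(2),'shift before turn',(R0.T@(p-s['position'])/.025).round(2))
E
python3 - <<'E'
from h import *
go(FOOT+.111*AX+.08*AX,frame(-AX,-EY))
E
```

```text
t 2.15 turn [-0.17  0.02  0.36] shift [ 0.83 -0.89  5.13] shift before turn [ 0.89 -0.71  5.15]
```

>>> {"op": "arm_command", "data": {
  "dp": [
    [0,0,0],
    [0.41,-0.45,0],
    [0.42,-0.44,0.13],
    [0,0,1],
    [0,0,1],
    [0,0,1],
    [0,0,1],
    [0,0,1],
    [0,0,0],
    [0,0,0]
  ],
  "angular": [
    [-0.17,0.02,0.36],
    [0,0,0],
    [0,0,0],
    [0,0,0],
    [0,0,0],
    [0,0,0],
    [0,0,0],
    [0,0,0],
    [0,0,0],
    [0,0,0]
  ],
  "claw": [1,1,1,1,1,1,1,1,1,1]
}}

```text
clock: 3.15
position: [0.5066, -0.2411, 0.2038]
ee_rot: [-2.98, -0.414, -0.664]
force: [0.3, -0.2, 0.2]
width: 1.002
gripper_force: 0.0
```

```bash
python3 - <<'E'
from h import *
d=grab('wrist','w2')
go(FOOT+.111*AX,frame(-AX,-EY))
print(proj(d,FOOT+.16*AX),proj(d,FOOT),proj(d,FOOT+.1*AX))
cv2.imwrite('pics/w2z.png',cv2.resize(d['frame'][100:340,160:480,::-1],(800,600)))
E
```

```text
t 3.2 turn [ 0.   -0.02  0.01] shift [-0.07 -0.02  3.23] shift before turn [-0.08 -0.02  3.23]
[322.91114651 213.51242023] [323.18428303 179.2757651 ] [323.04723169 196.45488042]
```

View pics/w2z.png

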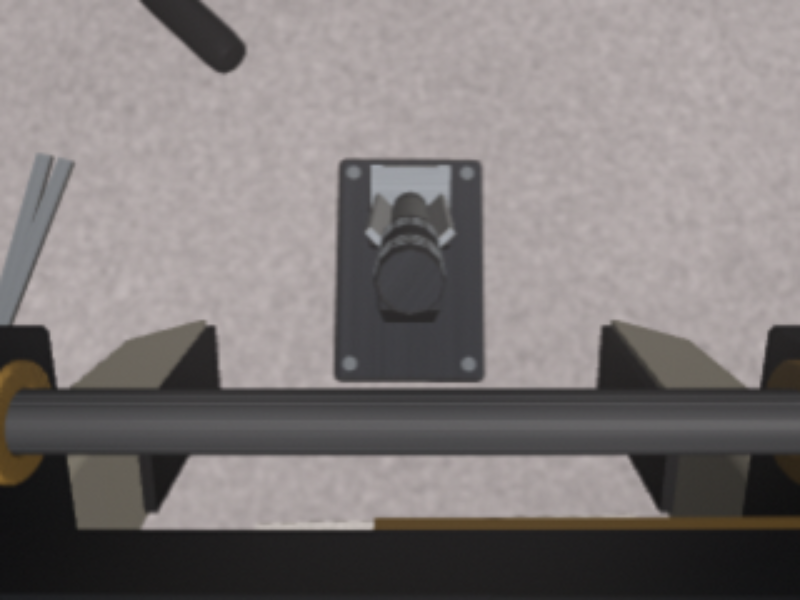

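The cap shows at full-frame (323.6,213), within a pixel of the prediction, so I'll descend along the axis and grip.

>>> {"op": "arm_command", "data": {
  "dp": [
    [-0.07,-0.02,0.8],
    [0,0,0.8],
    [0,0,0.8],
    [0,0,0.5],
    [0,0,0.33],
    [0,0,0],
    [0,0,0],
    [0,0,0],
    [0,0,0],
    [0,0,0]
  ],
  "angular": [
    [0,0,0],
    [0,0,0],
    [0,0,0],
    [0,0,0],
    [0,0,0],
    [0,0,0],
    [0,0,0],
    [0,0,0],
    [0,0,0],
    [0,0,0]
  ],
  "claw": [1,1,1,1,1,1,0,0,0,0],
  "force": 50
}}

```text
clock: 4.2
position: [0.5374, -0.2328, 0.1302]
ee_rot: [-2.982, -0.411, -0.667]
force: [0.1, 0.2, 0.1]
width: 0.705
gripper_force: 0.0
```

>>> {"op": "arm_command", "data": {
  "dp": [
    [0,0,0],
    [0,0,0],
    [0,0,0],
    [0,0,0]
  ],
  "angular": [
    [0,0,0],
    [0,0,0],
    [0,0,0],
    [0,0,0]
  ],
  "claw": [0,0,0,0]
}}

```text
clock: 4.6
position: [0.5373, -0.2325, 0.1298]
ee_rot: [-2.981, -0.411, -0.666]
force: [-0.1, -0.2, -0.9]
width: 0.353
gripper_force: 0.0
```

```bash
python3 - <<'E'
from h import *
go(FOOT+.111*AX,frame(-AX,-EY));s=arm.observe();print(s)
E
```

```text
t 4.6 turn [ 0.   -0.02  0.  ] shift [ 0.03  0.01 -0.02] shift before turn [ 0.03  0.01 -0.02]
{'clock': 4.6, 'joints': array([ 0.74205951,  0.31551699, -0.26153434,  2.05756611, -0.47396457,
        0.50683501, -0.40556937]), 'dq': array([-0.00213368, -0.00114626, -0.00131103,  0.00153322, -0.00046393,
       -0.00025572, -0.00026399]), 'joint_efforts': array([ 9.96693416e-03, -5.10460103e+01, -2.72563577e+00, -2.62777573e+01,
       -1.22938011e+00, -1.04733869e+00, -1.58828526e-02]), 'position': array([ 0.53731753, -0.23247108,  0.12978255]), 'ee_rot': array([-2.98123571, -0.41110185, -0.66591266]), 'force': array([-0.13441195, -0.15040415, -0.86222082]), 'ft_torque': array([-0.11875851,  0.47988935, -0.01519212]), 'gripper_force': 0.0, 'width': 0.3530816248698544}
```

Position is good and the fingers are still closing. Next I close fully.

>>> {"op": "arm_command", "data": {
  "dp": [
    [0,0,0],
    [0,0,0],
    [0,0,0],
    [0,0,0],
    [0,0,0]
  ],
  "angular": [
    [0,0,0],
    [0,0,0],
    [0,0,0],
    [0,0,0],
    [0,0,0]
  ],
  "claw": [0,0,0,0,0]
}}

```text
clock: 5.1
position: [0.5373, -0.2325, 0.1298]
ee_rot: [-2.981, -0.411, -0.666]
force: [0.4, -0.2, -1.9]
width: 0.247
gripper_force: 50.0
```

>>> {"op": "arm_command", "data": {
  "dp": [
    [0.03,0,-0.3],
    [0.03,0,-0.7],
    [0,0,-1],
    [0,0,-1],
    [0,0,-1],
    [0,0,-1],
    [0,0,-0.5],
    [0,0,-0.3],
    [0,0,0],
    [0,0,0]
  ],
  "angular": [
    [0,0,0],
    [0,0,0],
    [0,0,0],
    [0,0,0],
    [0,0,0],
    [0,-0.9,0],
    [0,-1,0],
    [0,-1,0],
    [0,0,0],
    [0,0,0]
  ],
  "claw": [0,0,0,0,0,0,0,0,0,0]
}}

```text
clock: 6.1
position: [0.4837, -0.2463, 0.2615]
ee_rot: [-3.108, -0.434, -0.015]
force: [0.0, -0.3, -2.7]
width: 0.246
gripper_force: 50.0
```

```bash
python3 - <<'E'
from h import *
go(np.array([.605,.249,.068+.111+.06]),frame(np.array([0,0,-1.]),-EY));s=arm.observe();print(s['position'],s['gripper_force'],s['width'])
E
```

```text
t 6.1 turn [-0.01 -0.07  0.02] shift [ 10.03 -17.76   0.9 ] shift before turn [ 10.08 -17.72   1.03]
[ 0.48367863 -0.24629787  0.26151351] 49.999067187309265 0.24550442757940893
```

>>> {"op": "arm_command", "data": {
  "dp": [
    [0.55,-0.98,0],
    [0.55,-0.98,0],
    [0.55,-0.98,0],
    [0.55,-0.98,0],
    [0.55,-0.98,0],
    [0.55,-0.98,0],
    [0.55,-0.98,0],
    [0.55,-0.98,0],
    [0.55,-0.98,0],
    [0.55,-0.98,0]
  ],
  "angular": [
    [-0.01,-0.07,0.02],
    [0,0,0],
    [0,0,0],
    [0,0,0],
    [0,0,0],
    [0,0,0],
    [0,0,0],
    [0,0,0],
    [0,0,0],
    [0,0,0]
  ],
  "claw": [0,0,0,0,0,0,0,0,0,0]
}}

```text
clock: 7.1
position: [0.5486, 0.0248, 0.2614]
ee_rot: [3.113, 0.421, -0.002]
force: [-0.0, 0.4, -3.0]
width: 0.241
gripper_force: 50.0
```

>>> {"op": "arm_command", "data": {
  "dp": [
    [0.55,-0.98,0],
    [0.55,-0.98,0],
    [0.55,-0.98,0],
    [0.55,-0.98,0],
    [0.55,-0.98,0.3],
    [0.55,-0.98,0.3],
    [0.55,-0.98,0.3],
    [0.68,-1,0],
    [0,0,0],
    [0,0,0]
  ],
  "angular": [
    [0,0,0],
    [0,0,0],
    [0,0,0],
    [0,0,0],
    [0,0,0],
    [0,0,0],
    [0,0,0],
    [0,0,0],
    [0,0,0],
    [0,0,0]
  ],
  "claw": [0,0,0,0,0,0,0,0,0,0]
}}

```text
clock: 8.1
position: [0.6055, 0.2439, 0.2383]
ee_rot: [3.112, 0.425, -0.003]
force: [0.3, -1.1, -2.5]
width: 0.25
gripper_force: 50.0
```

```bash
python3 - <<'E'
from h import *
go(np.array([.605,.249,.068+.111+.02]),frame(np.array([0,0,-1.]),-EY))
d=grab('wrist','w3');S=grab('scene','s3');D=grab('side','d3')
s=arm.observe();p=s['position'];print(p)
R=Ro.from_rotvec(s['ee_rot']).as_matrix()
for q in(d,S,D): print('tip',proj(q,p+R@[0,0,.111]).round(1),'cross',proj(q,np.array([.605,.249,.068])).round(1))
t,c=proj(d,p+R@[0,0,.111]),0
def cr(q,X,w,W):
    u,v=proj(q,X).astype(int);return cv2.resize(q['frame'][v-w*3//8:v-w*3//8+w*3//4,u-w//2:u-w//2+w,::-1],(W,W*3//4),interpolation=cv2.INTER_CUBIC),(u-w//2,v-w*3//8)
X=np.array([.605,.249,.08]);A=[cr(q,X,80,400) for q in(d,S,D)]
print([a[1] for a in A])
cv2.imwrite('pics/m3.png',np.vstack([np.hstack([A[0][0],A[1][0]]),np.hstack([A[2][0],A[2][0]*0])]))
E
```

```text
t 8.1 turn [ 0.01  0.01 -0.02] shift [ 0.04 -0.2   1.57] shift before turn [ 0.04 -0.2   1.57]
[0.60606952 0.24286108 0.23905847]
tip [323.7 190. ] cross [318.7 179.3]
tip [399.9 154.8] cross [398.8 168.8]
tip [249.2 232.4] cross [250.5 246.5]
[(np.int64(278), np.int64(151)), (np.int64(359), np.int64(135)), (np.int64(210), np.int64(214))]
```

View pics/m3.png

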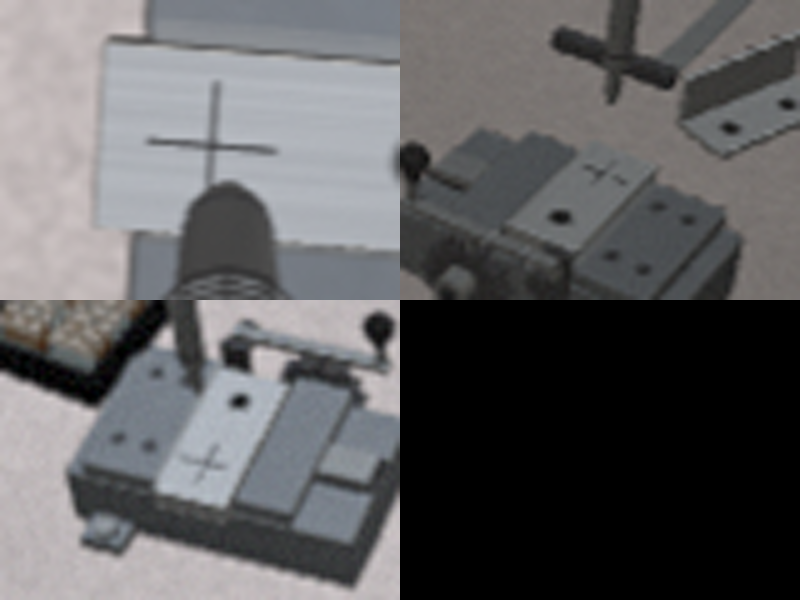

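The tip shows at scene (401.4,155.6) and side (249,232.4). The cross is at wrist (320.6,180.4), scene (400,169.6) and side (251,246.6). I'll combine these relative to the tip.

```bash
python3 - <<'E'
from h import *
from scipy.optimize import least_squares
d,S,D=load('w3'),load('s3'),load('d3')
q=arm.observe();print(q['position'])
for n,c,u,v,b in(('w',d,320.6,180.4,(0,0)),('s',S,400,169.6,(1.5,.8)),('d',D,251,246.6,(-.2,0))):
    print(n,'raw',onplane(c,u,v,.068).round(4),'corr',onplane(c,u-b[0],v-b[1],.068).round(4))
go(np.array([.605,.248,.068+.111+.015]),frame(np.array([0,0,-1.]),-EY))
E
```

```text
[0.60606952 0.24286108 0.23905847]
w raw [0.6043 0.2462 0.068 ] corr [0.6043 0.2462 0.068 ]
s raw [0.6103 0.2487 0.068 ] corr [0.6042 0.2484 0.068 ]
d raw [0.6033 0.2487 0.068 ] corr [0.6027 0.2484 0.068 ]
t 8.25 turn [ 0.01  0.01 -0.03] shift [ 0.01 -0.21  1.8 ] shift before turn [ 0.02 -0.21  1.8 ]
```

>>> {"op": "arm_command", "data": {
  "dp": [
    [-0.03,-0.2,0.6],
    [0,0,0.6],
    [0,0,0.6],
    [0,0,0],
    [0,0,0]
  ],
  "angular": [
    [0,0,-0.03],
    [0,0,0],
    [0,0,0],
    [0,0,0],
    [0,0,0]
  ],
  "claw": [0,0,0,0,0]
}}

```text
clock: 8.75
position: [0.604, 0.2487, 0.1945]
ee_rot: [3.111, 0.431, -0.001]
force: [-0.7, -1.3, -2.2]
width: 0.248
gripper_force: 50.0
```

```bash
python3 - <<'E'
from h import *
d=grab('wrist','w4');S=grab('scene','s4');D=grab('side','d4')
s=arm.observe();p=s['position'];R=Ro.from_rotvec(s['ee_rot']).as_matrix();print(p,R[:,2].round(3),s['force'])
for q in(d,S,D): print('tip',proj(q,p+R@[0,0,.111]).round(1),'cross',proj(q,np.array([.604,.248,.068])).round(1))
def cr(q,X,w,W):
    u,v=proj(q,X).astype(int);u-=w//2;v-=w*3//8;print(u,v);return cv2.resize(q['frame'][v:v+w*3//4,u:u+w,::-1],(W,W*3//4),interpolation=cv2.INTER_CUBIC)
X=np.array([.604,.248,.072]);A=[cr(q,X,40,400) for q in(d,S,D)]
cv2.imwrite('pics/m4.png',np.vstack([np.hstack([A[0],A[1]]),np.hstack([A[2],A[2]*0])]))
E
```

```text
[0.60446185 0.24969802 0.19521251] [ 0.001 -0.    -1.   ] [-0.92418872 -0.37055937 -2.18669475]
tip [321.8 189.5] cross [323.1 187.3]
tip [399.4 164.7] cross [398.4 168.8]
tip [249.9 243.3] cross [250.9 246.4]
303 173
378 152
230 230
```

View pics/m4.png

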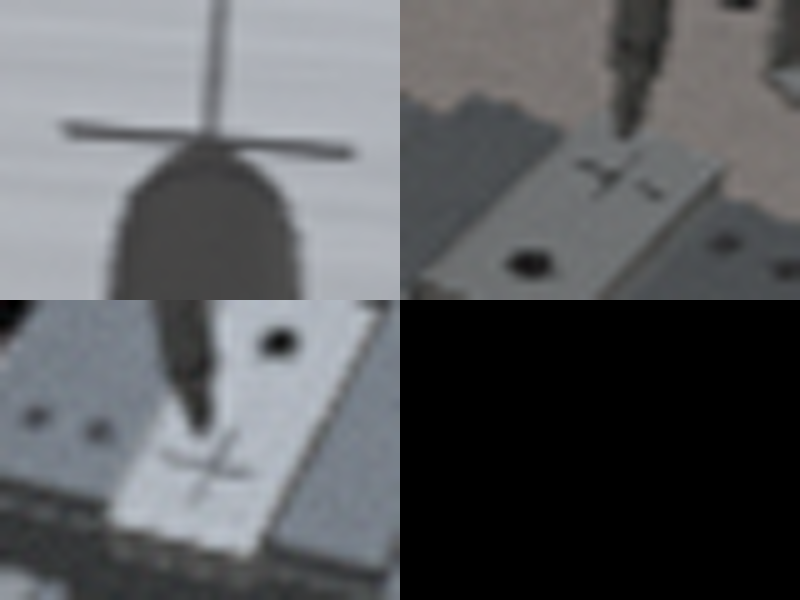

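Wrist: nose and cross columns coincide (324 vs 323.8). The tip is at scene (400.5,165.8) and side (250,243.3), and the cross at (399.3,169.8) and (251.2,246.6). Next I compute the difference.

```bash
python3 - <<'E'
from h import *
S,D=load('s4'),load('d4')
def tri(a,b):
    A=[];y=[]
    for d,(u,v) in((S,a),(D,b)):
        R=np.array(d['R']);c=-R.T@d['t'];r=R.T@ray(d,u,v);r/=np.linalg.norm(r);P=np.eye(3)-np.outer(r,r);A.append(P);y.append(P@c)
    return np.linalg.lstsq(np.vstack(A),np.hstack(y),rcond=None)[0]
t=tri((400.5,165.8),(250,243.3));c=tri((399.3,169.8),(251.2,246.6));print(t,c,t-c)
w=frame(np.array([0,0,-1.]),-EY);print(w.T@(c-t)/.025)
for i in range(3): s=arm.observe();print(s['clock'],s['position'])
E
```

```text
[0.60738344 0.24903495 0.08188897] [0.60591594 0.24777529 0.06528209] [0.0014675  0.00125966 0.01660688]
[-0.07014468  0.03262228  0.66427526]
8.9 [0.60446185 0.24969802 0.19521251]
8.9 [0.60446185 0.24969802 0.19521251]
8.9 [0.60446185 0.24969802 0.19521251]
```

>>> {"op": "arm_command", "data": {
  "dp": [
    [-0.06,0.02,0.2],
    [0,0,0.2],
    [0,0,0.15],
    [0,0,0.1],
    [0,0,0.05],
    [0,0,0]
  ],
  "angular": [
    [0,0,0],
    [0,0,0],
    [0,0,0],
    [0,0,0],
    [0,0,0],
    [0,0,0]
  ],
  "claw": [0,0,0,0,0,0]
}}

```text
clock: 9.5
position: [0.6031, 0.2491, 0.1772]
ee_rot: [3.111, 0.433, 0.001]
force: [-0.1, -0.8, 4.5]
width: 0.247
gripper_force: 50.0
```

>>> {"op": "arm_command", "data": {
  "dp": [
    [0,0,0.05],
    [0,0,0.05],
    [0,0,0]
  ],
  "angular": [
    [0,0,0],
    [0,0,0],
    [0,0,0]
  ],
  "claw": [0,0,0]
}}

```text
clock: 9.8
position: [0.6032, 0.2492, 0.1749]
ee_rot: [3.111, 0.433, 0.001]
force: [-0.1, -0.8, 6.5]
width: 0.246
gripper_force: 50.0
```

>>> {"op": "arm_command", "data": {
  "dp": [
    [0,0,0.08],
    [0,0,0.08],
    [0,0,0.08],
    [0,0,0.06],
    [0,0,0]
  ],
  "angular": [
    [0,0,0],
    [0,0,0],
    [0,0,0],
    [0,0,0],
    [0,0,0]
  ],
  "claw": [0,0,0,0,0]
}}

```text
clock: 10.3
position: [0.6036, 0.2494, 0.168]
ee_rot: [3.112, 0.433, 0.003]
force: [-0.4, -0.6, 9.8]
width: 0.243
gripper_force: 50.0
```

>>> {"op": "arm_command", "data": {
  "dp": [
    [0,0,0.04],
    [0,0,0],
    [0,0,0]
  ],
  "angular": [
    [0,0,0],
    [0,0,0],
    [0,0,0]
  ],
  "claw": [0,0,0]
}}

```text
clock: 10.6
position: [0.6041, 0.2496, 0.1677]
ee_rot: [-3.111, -0.433, -0.005]
force: [-0.3, -0.9, 13.0]
width: 0.247
gripper_force: 50.0
```

The force rises stiffly past 13 N after about 11 mm of travel, so the nose is solid and the punch has snapped. I'll lift off and go back.

>>> {"op": "arm_command", "data": {
  "dp": [
    [0,0,-0.3],
    [0,0,-0.5],
    [0,0,-0.8],
    [0,0,-1],
    [0,0,-1],
    [-0.55,0.98,-0.3],
    [-0.55,0.98,0],
    [-0.55,0.98,0],
    [-0.55,0.98,0],
    [-0.55,0.98,0]
  ],
  "angular": [
    [0,0,0],
    [0,0,0],
    [0,0,0],
    [0,0,0],
    [0,0,0],
    [0,0,0],
    [0,0,0],
    [0,0,0],
    [0,0,0],
    [0,0,0]
  ],
  "claw": [0,0,0,0,0,0,0,0,0,0]
}}

```text
clock: 11.6
position: [0.5689, 0.1112, 0.263]
ee_rot: [3.111, 0.433, -0.004]
force: [1.0, 0.3, -2.7]
width: 0.245
gripper_force: 50.0
```

>>> {"op": "arm_command", "data": {
  "dp": [
    [-0.55,0.98,0],
    [-0.55,0.98,0],
    [-0.55,0.98,0],
    [-0.55,0.98,0],
    [-0.55,0.98,0],
    [-0.55,0.98,0],
    [-0.55,0.98,0],
    [-0.55,0.98,0],
    [-0.55,0.98,0],
    [-0.55,0.98,0]
  ],
  "angular": [
    [0,0,0],
    [0,0,0],
    [0,0,0],
    [0,0,0],
    [0,0,0],
    [0,0,0],
    [0,0,0],
    [0,0,0],
    [0,0,0],
    [0,0,0]
  ],
  "claw": [0,0,0,0,0,0,0,0,0,0]
}}

```text
clock: 12.6
position: [0.5035, -0.1617, 0.2634]
ee_rot: [3.111, 0.433, -0.003]
force: [0.1, -0.5, -2.4]
width: 0.248
gripper_force: 50.0
```

>>> {"op": "arm_command", "data": {
  "dp": [
    [-0.55,0.98,0],
    [-0.55,0.98,0],
    [0,0,0],
    [0,0,0],
    [0,0,0],
    [0,0,0]
  ],
  "angular": [
    [0,0,0],
    [0,0.9,0],
    [0,1,0],
    [0,1,0],
    [0,0,0],
    [0,0,0]
  ],
  "claw": [0,0,0,0,0,0]
}}

```text
clock: 13.2
position: [0.49, -0.2151, 0.2631]
ee_rot: [-2.987, -0.414, -0.637]
force: [0.5, -0.9, -1.8]
width: 0.247
gripper_force: 50.0
```

```bash
python3 - <<'E'
from h import *
XT=frame(-AX,-EY)[:,0]
s=arm.observe();print(s['position'],s['force'],s['gripper_force'])
go(np.array([.5373,-.2325,.1298])+.08*AX+.003*XT,frame(-AX,-EY))
E
```

```text
[ 0.48996293 -0.21513165  0.26306383] [ 0.51122181 -0.90307531 -1.80921532] 49.998770356178284
t 13.2 turn [-0.02  0.1   0.  ] shift [-0.65  1.18  2.32] shift before turn [-0.62  1.19  2.33]
```

>>> {"op": "arm_command", "data": {
  "dp": [
    [0,0,0],
    [-0.33,0.6,0],
    [-0.32,0.58,0],
    [0,0,0.8],
    [0,0,0.8],
    [0,0,0.72],
    [0,0,0],
    [0,0,0],
    [0,0,0]
  ],
  "angular": [
    [-0.02,0.11,0],
    [0,0,0],
    [0,0,0],
    [0,0,0],
    [0,0,0],
    [0,0,0],
    [0,0,0],
    [0,0,0],
    [0,0,0]
  ],
  "claw": [0,0,0,0,0,0,0,0,0]
}}

```text
clock: 14.1
position: [0.5099, -0.2406, 0.2051]
ee_rot: [-2.982, -0.417, -0.668]
force: [-0.9, 1.1, -2.4]
width: 0.244
gripper_force: 50.0
```

```bash
python3 - <<'E'
from h import *
go(np.array([.5373,-.2325,.1298]),Ro.from_rotvec([-2.981,-.411,-.666]).as_matrix())
E
```

```text
t 14.1 turn [ 0.01 -0.01  0.03] shift [-0.25 -0.02  3.21] shift before turn [-0.25 -0.02  3.21]
```

>>> {"op": "arm_command", "data": {
  "dp": [
    [-0.12,-0.02,0.6],
    [0,0,0.7],
    [0,0,0.7],
    [0,0,0.6],
    [0,0,0.3],
    [0,0,0],
    [0,0,0]
  ],
  "angular": [
    [0,0,0.03],
    [0,0,0],
    [0,0,0],
    [0,0,0],
    [0,0,0],
    [0,0,0],
    [0,0,0]
  ],
  "claw": [0,0,0,0,0,0,0]
}}

```text
clock: 14.8
position: [0.5363, -0.2329, 0.138]
ee_rot: [-2.982, -0.409, -0.667]
force: [0.2, -0.3, -2.3]
width: 0.244
gripper_force: 50.0
```

```bash
python3 - <<'E'
from h import *
go(np.array([.5373,-.2325,.1298]),Ro.from_rotvec([-2.981,-.411,-.666]).as_matrix());print(arm.observe()['force'])
E
```

```text
t 14.8 turn [ 0.01 -0.   -0.01] shift [-0.1  -0.    0.32] shift before turn [-0.1  -0.    0.32]
[ 0.22037121 -0.29380312 -2.3268145 ]
```

Next I lower the last bit, nudge into the V and release.

>>> {"op": "arm_command", "data": {
  "dp": [
    [0,0,0.15],
    [0,0,0.13],
    [-0.08,0,0],
    [0,0,0]
  ],
  "angular": [
    [0,0,0],
    [0,0,0],
    [0,0,0],
    [0,0,0]
  ],
  "claw": [0,0,0,0]
}}

```text
clock: 15.2
position: [0.5372, -0.2324, 0.1301]
ee_rot: [-2.982, -0.408, -0.666]
force: [1.0, -0.3, -3.0]
width: 0.25
gripper_force: 50.0
```

```bash
python3 - <<'E'
from h import *
go(np.array([.5373,-.2325,.1298]),Ro.from_rotvec([-2.981,-.411,-.666]).as_matrix());print(arm.observe()['force'])
E
```

```text
t 15.2 turn [ 0.01 -0.   -0.01] shift [-0.    0.    0.01] shift before turn [-0.    0.    0.01]
[ 1.02043688 -0.31453779 -3.04860891]
```

>>> {"op": "arm_command", "data": {
  "dp": [
    [0,0,0],
    [0,0,0],
    [0,0,0],
    [0,0,0],
    [0,0,0],
    [0,0,0],
    [0,0,-0.3],
    [0,0,-0.7],
    [0,0,-1],
    [0,0,-1]
  ],
  "angular": [
    [0,0,0],
    [0,0,0],
    [0,0,0],
    [0,0,0],
    [0,0,0],
    [0,0,0],
    [0,0,0],
    [0,0,0],
    [0,0,0],
    [0,0,0]
  ],
  "claw": [0.6,0.6,0.6,0.6,0.6,0.6,0.6,0.6,0.6,0.6]
}}

```text
clock: 16.2
position: [0.5058, -0.2408, 0.1988]
ee_rot: [-2.981, -0.409, -0.665]
force: [0.1, -0.4, -0.1]
width: 0.598
gripper_force: 0.0
```

>>> {"op": "arm_command", "data": {
  "dp": [
    [0,0,-1],
    [0,0,-1],
    [0,0,-1],
    [0,0,0],
    [0,0,0]
  ],
  "angular": [
    [0,-0.9,0],
    [0,-1,0],
    [0,-1,0],
    [0,0,0],
    [0,0,0]
  ],
  "claw": [0.6,0.6,0.6,0.6,0.6]
}}

```text
clock: 16.7
position: [0.4869, -0.2453, 0.267]
ee_rot: [-3.107, -0.433, -0.027]
force: [-1.9, -0.0, 0.0]
width: 0.6
gripper_force: 0.0
```

```bash
python3 - <<'E'
from h import *
S=grab('scene','s5');S0=load('scene0')
a=[cv2.resize(q['frame'][195:270,240:315,::-1],(400,400),interpolation=cv2.INTER_CUBIC) for q in(S0,S)]
cv2.imwrite('pics/m5.png',np.hstack(a))
m=np.abs(S0['frame'].astype(int)-S['frame']).sum(2)[195:265,245:305];print(m.mean(),(m>60).sum())
K=np.array([.5465,.1280,.110]);a=np.radians(12);ey=np.array([-np.sin(a),np.cos(a),0])
go(K+[0,0,-.019+.08],frame(np.array([0,0,-1.]),-ey))
E
```

```text
4.38047619047619 0
t 16.75 turn [-0.02 -0.11  0.43] shift [  5.5  -14.12   3.81] shift before turn [  6.34 -13.72   3.95]
```

The rest area is unchanged from the start image (0 differing pixels), so the punch is back exactly. On to the pawl knob.

>>> {"op": "arm_command", "data": {
  "dp": [
    [0,0,0],
    [0.39,-1,0],
    [0.39,-1,0],
    [0.39,-1,0],
    [0.39,-1,0],
    [0.39,-1,0],
    [0.39,-1,0],
    [0.39,-1,0],
    [0.39,-1,0],
    [0.39,-1,0]
  ],
  "angular": [
    [-0.02,-0.11,0.43],
    [0,0,0],
    [0,0,0],
    [0,0,0],
    [0,0,0],
    [0,0,0],
    [0,0,0],
    [0,0,0],
    [0,0,0],
    [0,0,0]
  ],
  "claw": [0.6,0.6,0.6,0.6,0.6,0.6,0.6,0.6,0.6,0.6]
}}

```text
clock: 17.75
position: [0.5233, -0.0083, 0.2656]
ee_rot: [-3.125, -0.325, 0.003]
force: [0.4, 0.0, -0.1]
width: 0.6
gripper_force: 0.0
```

>>> {"op": "arm_command", "data": {
  "dp": [
    [0.39,-1,0],
    [0.39,-1,0],
    [0.39,-1,1],
    [0.39,-1,1],
    [0.4,-1,1],
    [0.1,-0.1,0.8],
    [0,0,0],
    [0,0,0]
  ],
  "angular": [
    [0,0,0],
    [0,0,0],
    [0,0,0],
    [0,0,0],
    [0,0,0],
    [0,0,0],
    [0,0,0],
    [0,0,0]
  ],
  "claw": [0.6,0.6,0.6,0.6,0.6,0.6,0.6,0.6]
}}

```text
clock: 18.55
position: [0.5478, 0.1257, 0.1713]
ee_rot: [3.124, 0.326, -0.004]
force: [1.0, -0.2, 0.4]
width: 0.602
gripper_force: 0.0
```

```bash
python3 - <<'E'
from h import *
K=np.array([.5465,.1280,.110]);a=np.radians(12);ey=np.array([-np.sin(a),np.cos(a),0])
go(K+[0,0,-.019],frame(np.array([0,0,-1.]),-ey))
d=grab('wrist','w6');print(proj(d,K))
f=d['frame'][:,:,::-1].copy();u,v=proj(d,K).astype(int)
cv2.imwrite('pics/w6.png',cv2.resize(f[v-80:v+70,u-100:u+100],(800,600),interpolation=cv2.INTER_CUBIC));print(u-100,v-80)
E
```

```text
t 18.55 turn [ 0.    0.02 -0.01] shift [-0.03 -0.1   3.21] shift before turn [-0.02 -0.1   3.21]
[319.77545986 202.38269937]
219 122
```

View pics/w6.png

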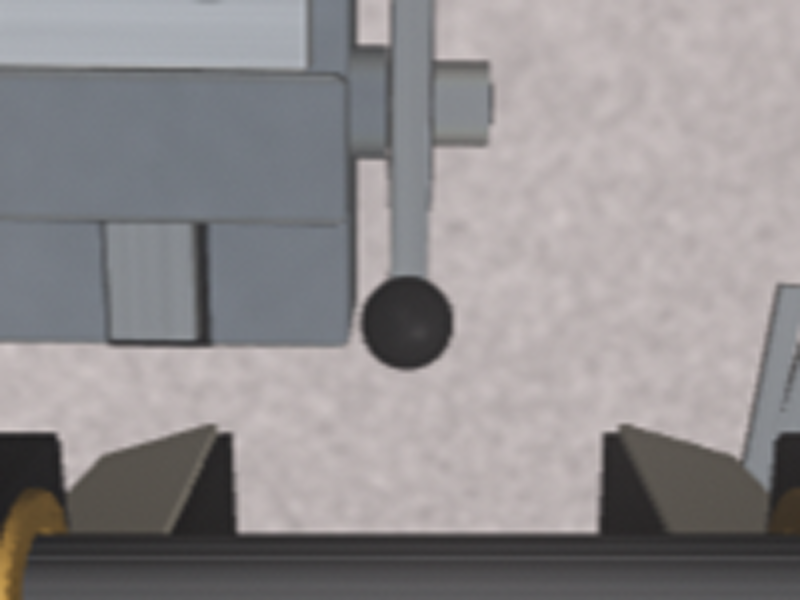

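The knob is at full-frame (320.75,202.5), 1 px from the prediction, with the fingers square to the arm. Descending and gripping.

>>> {"op": "arm_command", "data": {
  "dp": [
    [-0.03,-0.06,0.8],
    [0,0,0.8],
    [0,0,0.8],
    [0,0,0.5],
    [0,0,0.3],
    [0,0,0],
    [0,0,0],
    [0,0,0],
    [0,0,0],
    [0,0,0]
  ],
  "angular": [
    [0,0,0],
    [0,0,0],
    [0,0,0],
    [0,0,0],
    [0,0,0],
    [0,0,0],
    [0,0,0],
    [0,0,0],
    [0,0,0],
    [0,0,0]
  ],
  "claw": [0.6,0.6,0.6,0.6,0.6,0.6,0,0,0,0],
  "force": 25
}}

```text
clock: 19.6
position: [0.5476, 0.1291, 0.0921]
ee_rot: [3.124, 0.329, -0.001]
force: [0.8, 0.5, -0.3]
width: 0.297
gripper_force: 0.0
```

>>> {"op": "arm_command", "data": {
  "dp": [
    [0,0,0],
    [0,0,0],
    [0,0,0],
    [0,0,0],
    [0,0,0],
    [0,0,0]
  ],
  "angular": [
    [0,0,0],
    [0,0,0],
    [0,0,0],
    [0,0,0],
    [0,0,0],
    [0,0,0]
  ],
  "claw": [0,0,0,0,0,0]
}}

```text
clock: 20.2
position: [0.5473, 0.129, 0.0916]
ee_rot: [3.124, 0.329, -0.002]
force: [0.0, -1.2, -0.3]
width: 0.001
gripper_force: 0.0
```

The fingers shut on nothing, so I'll find the knob by depth without moving.

```bash
python3 - <<'E'
from h import *
d=load('w6')
for u,v in((320,202),(321,198),(315,202),(326,202),(320,208),(330,202)): print(u,v,d['z_map'][v,u],px(d,u,v).round(4),d['frame'][v,u])
w=grab('wrist','w7');D=grab('side','d7');S=grab('scene','s7')
p=arm.observe()['position'];print(p)
for q,n in((w,'w'),(D,'d'),(S,'s')): print(n,'grasp px',proj(q,p+[0,0,.019]).round(1))
def cr(q,X,w):
    u,v=proj(q,X).astype(int);u-=w//2;v-=w*3//8;v=max(v,0);print(u,v);return cv2.resize(q['frame'][v:v+w*3//4,u:u+w,::-1],(400,300),interpolation=cv2.INTER_CUBIC)
X=p+[0,0,.019]
cv2.imwrite('pics/m7.png',np.vstack([np.hstack([cr(w,X,160),cr(D,X,66)]),np.hstack([cr(S,X,66),cr(load('side0'),X,66)])]))
E
```

```text
320 202 0.25353348 [0.5497 0.1284 0.1206] [58 56 58]
321 198 0.25497967 [0.5531 0.1282 0.1189] [53 52 53]
315 202 0.25376886 [0.5488 0.1328 0.1204] [50 49 50]
326 202 0.25538146 [0.5505 0.123  0.1192] [55 53 54]
320 208 0.2537922 [0.5444 0.1272 0.1211] [54 52 53]
330 202 0.25847185 [0.5505 0.1192 0.1162] [49 48 49]
[0.54731326 0.12900592 0.09164997]
w grasp px [322.3 233.1]
d grasp px [284.8 219.2]
s grasp px [361.1 165.8]
242 173
251 195
328 141
251 195
```

View pics/m7.png

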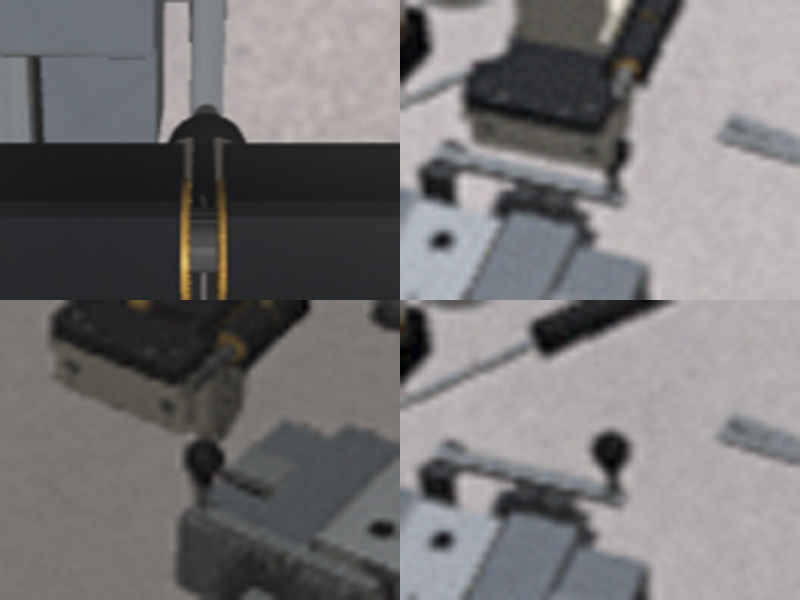

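The crops show the knob unmoved at scene (361.8,167.4), apparently just ahead of the shut fingers. I'll check the depths around it.

```bash
python3 - <<'E'
from h import *
w=load('w7');s=arm.observe();p=s['position'];R=Ro.from_rotvec(s['ee_rot']).as_matrix()
for n,o in(('tcp',(0,0,0)),('tcp front',(.0095,0,0)),('grasp front',(.0095,0,-.019)),('-40',(.0095,0,-.04))): print(n,proj(w,p+R@np.array(o)).round(1))
for v in range(210,262,4): 
  print(v,[ (round(float(w['z_map'][v,u]),3),(R.T@(px(w,u,v)-p)*1000).round(0).tolist()) if w['z_map'][v,u]>0 else 0 for u in(312,318,322,330)])
print(s['width'],s['gripper_force'],s['force'],s['ft_torque'])
E
```

```text
tcp [322.4 223.5]
tcp front [322.4 211. ]
grasp front [322.3 219.4]
-40 [322.2 230.9]
210 [(0.297, [-17.0, -11.0, 91.0]), (0.216, [7.0, -3.0, 13.0]), (0.216, [6.0, -0.0, 13.0]), (0.217, [6.0, 6.0, 13.0])]
214 [(0.299, [-21.0, -11.0, 91.0]), (0.217, [3.0, -3.0, 13.0]), (0.217, [4.0, -0.0, 12.0]), (0.216, [3.0, 6.0, 13.0])]
218 [(0.3, [-26.0, -11.0, 91.0]), (0.219, [0.0, -3.0, 12.0]), (0.188, [9.0, -0.0, -16.0]), (0.218, [-0.0, 6.0, 13.0])]
222 [(0.302, [-30.0, -11.0, 90.0]), (0.181, [9.0, -3.0, -23.0]), (0.181, [9.0, -0.0, -23.0]), (0.182, [9.0, 5.0, -22.0])]
226 [(0.182, [6.0, -7.0, -22.0]), (0.179, [7.0, -3.0, -25.0]), (0.179, [7.0, -0.0, -26.0]), (0.178, [7.0, 5.0, -26.0])]
230 [(0.093, [35.0, -3.0, -107.0]), (0.164, [10.0, -2.0, -39.0]), (0.168, [9.0, -0.0, -36.0]), (0.164, [10.0, 5.0, -41.0])]
234 [(0.09, [35.0, -3.0, -111.0]), (0.16, [10.0, -2.0, -45.0]), (0.162, [9.0, -0.0, -43.0]), (0.159, [11.0, 4.0, -48.0])]
238 [(0.087, [35.0, -3.0, -114.0]), (0.156, [9.0, -2.0, -49.0]), (0.156, [9.0, -0.0, -49.0]), (0.153, [11.0, 4.0, -54.0])]
242 [(0.083, [36.0, -3.0, -117.0]), (0.151, [9.0, -2.0, -55.0]), (0.15, [9.0, -0.0, -55.0]), (0.094, [30.0, 3.0, -105.0])]
246 [(0.08, [36.0, -3.0, -120.0]), (0.146, [9.0, -2.0, -61.0]), (0.145, [9.0, -0.0, -60.0]), (0.084, [34.0, 3.0, -116.0])]
250 [(0.077, [35.0, -3.0, -123.0]), (0.141, [9.0, -2.0, -65.0]), (0.14, [9.0, -0.0, -65.0]), (0.084, [33.0, 3.0, -118.0])]
254 [(0.076, [35.0, -3.0, -125.0]), (0.137, [9.0, -2.0, -70.0]), (0.138, [9.0, -0.0, -69.0]), (0.081, [33.0, 2.0, -120.0])]
258 [(0.076, [35.0, -2.0, -126.0]), (0.085, [30.0, -1.0, -117.0]), (0.085, [30.0, 0.0, -117.0]), (0.08, [32.0, 2.0, -121.0])]
0.0018683670171078502 0.0 [-0.07646302 -0.15094056  0.15426292] [0.04985601 0.08175636 0.00900053]
```

```bash
python3 - <<'E'
from h import *
w=load('w6');R7=np.array(load('w7')['R'])
# tool pose from camera: cam offset known in tool frame
s=arm.observe();R=Ro.from_rotvec(s['ee_rot']).as_matrix()
M=np.array([[-.001,-.966,-.258],[1,-.001,-.001],[.001,-.258,.966]]);off=np.array([.0679,.0002,-.1947])
def tool(d,u,v):
    z=d['z_map'][v,u]; return (M@(ray(d,u,v)*z)+off)*1000
for v in range(226,256,4): print(v,[tool(w,u,v).round(0).tolist() for u in(238,244,250,256,262,268,272,275)])
w=load('w2');print('w2')
for v in range(224,262,6): print(v,[tool(w,u,v).round(0).tolist() for u in(205,215,225,235,240,244)])
E
```

```text
226 [[-64.0, -117.0, 170.0], [-64.0, -108.0, 169.0], [-64.0, -100.0, 171.0], [-64.0, -92.0, 170.0], [-64.0, -84.0, 171.0], [-64.0, -76.0, 171.0], [-64.0, -70.0, 171.0], [-64.0, -66.0, 170.0]]
230 [[-70.0, -117.0, 169.0], [-70.0, -109.0, 170.0], [-70.0, -101.0, 170.0], [-70.0, -92.0, 169.0], [-70.0, -84.0, 170.0], [9.0, -32.0, -40.0], [9.0, -30.0, -38.0], [8.0, -28.0, -37.0]]
234 [[-76.0, -118.0, 170.0], [-75.0, -109.0, 169.0], [9.0, -41.0, -47.0], [10.0, -37.0, -47.0], [10.0, -34.0, -47.0], [10.0, -30.0, -48.0], [8.0, -29.0, -43.0], [8.0, -28.0, -42.0]]
238 [[-82.0, -118.0, 171.0], [10.0, -42.0, -54.0], [10.0, -39.0, -53.0], [10.0, -36.0, -53.0], [9.0, -33.0, -52.0], [10.0, -30.0, -53.0], [8.0, -28.0, -49.0], [5.0, -28.0, -42.0]]
242 [[-88.0, -119.0, 171.0], [10.0, -41.0, -58.0], [10.0, -38.0, -59.0], [10.0, -35.0, -58.0], [9.0, -32.0, -58.0], [8.0, -30.0, -54.0], [7.0, -28.0, -52.0], [3.0, -28.0, -43.0]]
246 [[9.0, -43.0, -63.0], [9.0, -40.0, -63.0], [10.0, -37.0, -64.0], [10.0, -34.0, -63.0], [10.0, -31.0, -64.0], [8.0, -28.0, -61.0], [6.0, -27.0, -55.0], [1.0, -28.0, -43.0]]
250 [
[... 625 characters left out ...]
.0, -47.0, -36.0]]
236 [[-85.0, -170.0, 185.0], [9.0, -60.0, -49.0], [10.0, -54.0, -50.0], [10.0, -48.0, -50.0], [8.0, -47.0, -46.0], [7.0, -46.0, -43.0]]
242 [[10.0, -61.0, -59.0], [10.0, -56.0, -59.0], [10.0, -51.0, -60.0], [8.0, -47.0, -55.0], [7.0, -46.0, -51.0], [3.0, -46.0, -43.0]]
248 [[10.0, -58.0, -66.0], [10.0, -53.0, -66.0], [10.0, -48.0, -66.0], [7.0, -46.0, -59.0], [3.0, -45.0, -52.0], [-1.0, -46.0, -43.0]]
254 [[9.0, -56.0, -71.0], [10.0, -51.0, -73.0], [8.0, -48.0, -68.0], [4.0, -46.0, -61.0], [-0.0, -46.0, -52.0], [-3.0, -45.0, -46.0]]
260 [[29.0, -35.0, -118.0], [29.0, -32.0, -117.0], [30.0, -29.0, -119.0], [29.0, -26.0, -118.0], [29.0, -25.0, -118.0], [30.0, -23.0, -119.0]]
```

The depth readings show the real fingertips about 37 mm behind the reported TCP, so the fingers shut above the ball. I'll open, go 36 mm lower, and grip again.

>>> {"op": "arm_command", "data": {
  "dp": [
    [0,0,0],
    [0,0,0],
    [0,0,0],
    [0,0,0],
    [0,0,0],
    [0,0,0],
    [0,0,0],
    [0,0,0],
    [0,0,0]
  ],
  "angular": [
    [0,0,0],
    [0,0,0],
    [0,0,0],
    [0,0,0],
    [0,0,0],
    [0,0,0],
    [0,0,0],
    [0,0,0],
    [0,0,0]
  ],
  "claw": [0.6,0.6,0.6,0.6,0.6,0.6,0.6,0.6,0.6]
}}

```text
clock: 21.25
position: [0.5474, 0.129, 0.0917]
ee_rot: [3.124, 0.329, -0.002]
force: [0.0, 0.1, 0.4]
width: 0.598
gripper_force: 0.0
```

>>> {"op": "arm_command", "data": {
  "dp": [
    [0,0.03,0.3],
    [0,0,0.4],
    [0,0,0.4],
    [0,0,0.3],
    [0,0,0],
    [0,0,0]
  ],
  "angular": [
    [0,0,0],
    [0,0,0],
    [0,0,0],
    [0,0,0],
    [0,0,0],
    [0,0,0]
  ],
  "claw": [0.6,0.6,0.6,0.6,0.6,0.6]
}}

```text
clock: 21.85
position: [0.5473, 0.1283, 0.0564]
ee_rot: [3.124, 0.329, -0.003]
force: [-0.5, -0.1, 0.6]
width: 0.595
gripper_force: 0.0
```

>>> {"op": "arm_command", "data": {
  "dp": [
    [0,0,0],
    [0,0,0],
    [0,0,0],
    [0,0,0],
    [0,0,0],
    [0,0,0],
    [0,0,0],
    [0,0,0]
  ],
  "angular": [
    [0,0,0],
    [0,0,0],
    [0,0,0],
    [0,0,0],
    [0,0,0],
    [0,0,0],
    [0,0,0],
    [0,0,0]
  ],
  "claw": [0,0,0,0,0,0,0,0]
}}

```text
clock: 22.65
position: [0.5475, 0.1281, 0.0568]
ee_rot: [3.124, 0.329, -0.002]
force: [-0.4, -1.2, 1.6]
width: 0.221
gripper_force: 25.0
```

The ball is gripped. Lifting along the arc and holding.

>>> {"op": "arm_command", "data": {
  "dp": [
    [0.1,0,-0.22],
    [0.11,0,-0.22],
    [0.13,0,-0.22],
    [0.15,0,-0.22],
    [0,0,0],
    [0,0,0],
    [0,0,0],
    [0,0,0],
    [0,0,0],
    [0,0,0]
  ],
  "angular": [
    [0,-0.37,0],
    [0,-0.37,0],
    [0,-0.37,0],
    [0,-0.37,0],
    [0,0,0],
    [0,0,0],
    [0,0,0],
    [0,0,0],
    [0,0,0],
    [0,0,0]
  ],
  "claw": [0,0,0,0,0,0,0,0,0,0]
}}

```text
clock: 23.65
position: [0.5555, 0.1296, 0.0768]
ee_rot: [3.077, 0.325, -0.362]
force: [-16.5, -5.1, 8.0]
width: 0.219
gripper_force: 25.0
```

```bash
python3 - <<'E'
from h import *
D=grab('side','d8');S=grab('scene','s8');s=arm.observe();p=s['position'];R=Ro.from_rotvec(s['ee_rot']).as_matrix()
print('ball',(p+R@[0,0,-.054]).round(4),s['force'],s['width'],s['gripper_force'])
# jaw edge profile along vice x through y=+20 in side view, before and after
a=np.radians(12);ex=np.array([np.cos(a),np.sin(a),0]);ey=np.array([-np.sin(a),np.cos(a),0])
c0=np.array([.6036,.2478,0])
for n in('side0','d7','d8'):
    d=load(n)
    g=[]
    for xx in np.arange(-.10,.001,.004):
        u=proj(d,c0+xx*ex-.01*ey+[0,0,.064]);g.append(int(cv2.getRectSubPix(cv2.cvtColor(d['frame'],cv2.COLOR_RGB2GRAY),(2,2),u).mean()))
    print(n,g)
E
```

```text
ball [0.5678 0.1323 0.1294] [-16.31074785  -4.97890336   8.48494724] 0.21660101170540783 25.000137090682983
side0 [69, 69, 70, 68, 66, 71, 72, 71, 71, 96, 114, 116, 116, 115, 116, 115, 115, 114, 105, 114, 151, 166, 166, 164, 160, 145]
d7 [73, 75, 76, 74, 72, 76, 76, 74, 78, 104, 122, 125, 125, 124, 124, 123, 124, 123, 116, 126, 164, 178, 179, 176, 172, 155]
d8 [73, 75, 77, 74, 71, 88, 116, 127, 126, 126, 125, 125, 126, 126, 125, 109, 85, 80, 82, 114, 163, 179, 180, 178, 173, 156]
```

The jaw edge shifted about 14 mm, so it is fully back. I'll reverse the arc, release and retreat.

>>> {"op": "arm_command", "data": {
  "dp": [
    [-0.15,0,0.2],
    [-0.13,0,0.22],
    [-0.11,0,0.22],
    [-0.1,0,0.2],
    [0,0,0],
    [0,0,0]
  ],
  "angular": [
    [0,0.37,0],
    [0,0.37,0],
    [0,0.37,0],
    [0,0.37,0],
    [0,0,0],
    [0,0,0]
  ],
  "claw": [0,0,0,0,0,0]
}}

```text
clock: 24.35
position: [0.5534, 0.1294, 0.06]
ee_rot: [-3.122, -0.328, -0.018]
force: [20.8, 3.7, -13.1]
width: 0.22
gripper_force: 25.0
```

>>> {"op": "arm_command", "data": {
  "dp": [
    [0,0,0],
    [0,0,0],
    [0,0,0],
    [0,0,0],
    [0,0,0],
    [0,0,0],
    [0,0,0],
    [0,0,0],
    [0,0,-0.4],
    [0,0,-0.8]
  ],
  "angular": [
    [0,0,0],
    [0,0,0],
    [0,0,0],
    [0,0,0],
    [0,0,0],
    [0,0,0],
    [0,0,0],
    [0,0,0],
    [0,0,0],
    [0,0,0]
  ],
  "claw": [0.6,0.6,0.6,0.6,0.6,0.6,0.6,0.6,0.6,0.6]
}}

```text
clock: 25.35
position: [0.5454, 0.1277, 0.0881]
ee_rot: [3.123, 0.329, -0.006]
force: [-0.1, -0.2, -0.6]
width: 0.602
gripper_force: 0.0
```

>>> {"op": "arm_command", "data": {
  "dp": [
    [0,0,-1],
    [0,0,-1],
    [0,0,-1],
    [-1,0,-1],
    [-1,0,-1],
    [-1,0,0],
    [-1,0,0],
    [-1,0,0],
    [0,0,0],
    [0,0,0]
  ],
  "angular": [
    [0,0,0],
    [0,0,0],
    [0,0,0],
    [0,0,0],
    [0,0,0],
    [0,0,0],
    [0,0,0],
    [0,0,0],
    [0,0,0],
    [0,0,0]
  ],
  "claw": [0.6,0.6,0.6,0.6,0.6,0.6,0.6,0.6,0.6,0.6]
}}

```text
clock: 26.35
position: [0.4247, 0.1021, 0.2145]
ee_rot: [3.124, 0.329, 0.001]
force: [-0.1, 0.1, 1.1]
width: 0.601
gripper_force: 0.0
```

```bash
python3 - <<'E'
from h import *
S=grab('scene','s9');D=grab('side','d9');S0=load('scene0')
def knob(d,X):
    u,v=proj(d,X).astype(int);g=d['frame'][v-14:v+14,u-14:u+14].max(2);g=(g<50);n,l,st,c=cv2.connectedComponentsWithStats(g.astype(np.uint8))
    return [(st[i,4],(c[i]+[u-14,v-14]).round(1)) for i in range(1,n) if st[i,4]>12]
for a in('scene0','s9','side0','d9'): print(a,knob(load(a),np.array([.547,.128,.112])))
print('rest diff',(np.abs(S0['frame'].astype(int)-S['frame']).sum(2)[195:265,245:305]>60).sum())
a=np.radians(12);ex=np.array([np.cos(a),np.sin(a),0]);ey=np.array([-np.sin(a),np.cos(a),0]);c0=np.array([.6036,.2478,0])
for n in('side0','d8','d9'):
    d=load(n);G=cv2.cvtColor(d['frame'],cv2.COLOR_RGB2GRAY)
    print(n,[int(cv2.getRectSubPix(G,(2,2),proj(d,c0+x*ex-.01*ey+[0,0,.064])).mean()) for x in np.arange(-.10,.04,.004)])
    print('  along y',[int(cv2.getRectSubPix(G,(2,2),proj(d,c0+.008*ex+y*ey+[0,0,.068])).mean()) for y in np.arange(-.1,.045,.004)])
s=arm.observe();print(s['clock'],s['position'],s['force'])
E
```

```text
scene0 [(np.int32(33), array([361.2, 167.1]))]
s9 [(np.int32(34), array([361.3, 167.1]))]
side0 [(np.int32(22), array([285.3, 219.4])), (np.int32(14), array([274.8, 228.7]))]
d9 [(np.int32(22), array([285.3, 219.4]))]
rest diff 0
side0 [69, 69, 70, 68, 66, 71, 72, 71, 71, 96, 114, 116, 116, 115, 116, 115, 115, 114, 105, 114, 151, 166, 166, 164, 160, 145, 140, 157, 164, 164, 164, 157, 141, 124, 112]
  along y [135, 121, 89, 63, 62, 106, 151, 168, 165, 159, 142, 133, 141, 158, 165, 168, 168, 167, 168, 168, 167, 166, 166, 164, 154, 145, 153, 164, 165, 164, 166, 166, 142, 95, 71, 63, 55]
d8 [73, 75, 77, 74, 71, 88, 116, 127, 126, 126, 125, 125, 126, 126, 125, 109, 85, 80, 82, 114, 163, 179, 180, 178, 173, 156, 153, 171, 178, 178, 176, 171, 152, 133, 122]
  along y [156, 131, 95, 68, 66, 115, 164, 183, 181, 173, 154, 143, 153, 172, 180, 182, 181, 181, 181, 181, 181, 180, 180, 177, 166, 157, 167, 179, 180, 179, 180, 180, 155, 103, 78, 70, 60]
d9 [73, 72, 73, 72, 69, 85, 114, 123, 122, 122, 121, 121, 122, 124, 122, 105, 82, 77, 81, 110, 159, 176, 175, 173, 168, 151, 148, 166, 173, 173, 171, 167, 148, 130, 120]
  along y [144, 126, 92, 66, 65, 113, 160, 178, 175, 169, 150, 138, 148, 168, 175, 176, 177, 179, 179, 178, 178, 176, 175, 173, 162, 152, 162, 175, 175, 174, 177, 176, 150, 101, 75, 70, 60]
26.45 [0.42534659 0.1023328  0.21410894] [ 0.71193775 -0.48641532  0.24896183]
```

The jaw is back, the pawl is seated, the blank hasn't moved and the punch is in its trough, so I'm handing in.

```bash
python3 -c "
from cell import arm
print(arm.sign_off())"
```

```text
the job is handed in; nothing more can be done
None
```

The job is handed in, though sign-off returned no verdict: going by the force readings the punch snapped on the cross (the mark itself wasn't inspected), and by the final images the punch is back in its trough, the jaw about 14 mm back, the pawl seated and the blank unmoved.

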